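# Put the lids back on the mini casseroles

## Task

The washed mini casseroles and their lids stand jumbled on the steel bench: put each lid on the casserole of its own colour and size, set down gently so that it settles home, level on the rim, and let go. Leave the casseroles, the tomato jar and the pepper mill standing where they are, and do not drop a lid.

Things in the scene. Friction and masses are not known exactly. Their poses are not given: they have to be found in the camera images.
- red_small_lid_knob (a point): small red lid: loose, round, 100 mm across, about 0.24 kg, lying knob up. Point: middle of its upright metal knob (28 mm across, 16 mm high, on a 16 mm neck); z = lid axis. Relative to the point: knob top 8 mm up; dome at the neck 18 mm down; flange underside, which rests on the rim, 29 mm down; underside of locating plug (cone 66 to 76 mm across, 6 mm deep) 35 mm down, now on the bench
- red_small_casserole_rim (a point): small red casserole: loose, heavy, open round pot, cream floor, 96 mm outside, 86 mm mouth, 50 mm high, ears along its own +y and -y below the rim (120 mm over them). Point: centre of the mouth at rim height, z up. With its lid home the knob point is 29 mm above this point and the plug has 5 mm of play all round
- red_large_lid_knob (a point): large red lid: loose, round, 128 mm across, about 0.38 kg, lying knob up. Point: middle of its upright metal knob (28 mm across, 16 mm high, on a 16 mm neck); z = lid axis. Relative to the point: knob top 8 mm up; dome at the neck 18 mm down; flange underside, which rests on the rim, 29 mm down; underside of locating plug (cone 94 to 104 mm across, 6 mm deep) 35 mm down, now on the bench
- red_large_casserole_rim (a point): large red casserole: loose, heavy, open round pot, cream floor, 124 mm outside, 114 mm mouth, 60 mm high, ears along its own +y and -y below the rim (148 mm over them). Point: centre of the mouth at rim height, z up. With its lid home the knob point is 29 mm above this point and the plug has 5 mm of play all round
- blue_small_lid_knob (a point): small blue lid: loose, round, 100 mm across, about 0.24 kg, lying knob up. Point: middle of its upright metal knob (28 mm across, 16 mm high, on a 16 mm neck); z = lid axis. Relative to the point: knob top 8 mm up; dome at the neck 18 mm down; flange underside, which rests on the rim, 29 mm down; underside of locating plug (cone 66 to 76 mm across, 6 mm deep) 35 mm down, now on the bench
- blue_small_casserole_rim (a point): small blue casserole: loose, heavy, open round pot, cream floor, 96 mm outside, 86 mm mouth, 50 mm high, ears along its own +y and -y below the rim (120 mm over them). Point: centre of the mouth at rim height, z up. With its lid home the knob point is 29 mm above this point and the plug has 5 mm of play all round
- blue_large_lid_knob (a point): large blue lid: loose, round, 128 mm across, about 0.38 kg, lying knob up. Point: middle of its upright metal knob (28 mm across, 16 mm high, on a 16 mm neck); z = lid axis. Relative to the point: knob top 8 mm up; dome at the neck 18 mm down; flange underside, which rests on the rim, 29 mm down; underside of locating plug (cone 94 to 104 mm across, 6 mm deep) 35 mm down, now on the bench
- blue_large_casserole_rim (a point): large blue casserole: loose, heavy, open round pot, cream floor, 124 mm outside, 114 mm mouth, 60 mm high, ears along its own +y and -y below the rim (148 mm over them). Point: centre of the mouth at rim height, z up. With its lid home the knob point is 29 mm above this point and the plug has 5 mm of play all round
- tomato_jar: bystander: glass jar of red tomatoes with a gold lid, 68 mm across, 102 mm high, standing on the bench; origin at the centre of its underside
- pepper_mill: bystander: dark wooden pepper mill, 54 mm across, 140 mm high, standing on the bench; origin at the centre of its underside
There are look-alikes about, which are no part of the job. Leave any turquoise or yellow look-alike of the part that bears blue_small_lid_knob alone. What is shaped like the part that bears blue_large_lid_knob but green or turquoise is not meant.

How it is judged:
By the outcome, as a careful person would: the job done as asked, in the order asked, and still so for the second after the job is handed in, with the robot touching nothing.
It also fails if it takes over 99 s, if anything falls off the work surface, if the arm or the gripper's body presses on something with over 40 N, if the wrist force passes 120 N, or if a joint passes its speed limit or range.

## Robot

A 7-joint arm with a two-finger parallel gripper is mounted at the origin on the work surface. World frame = base frame: x ahead of the robot, y to its left, z up, the work surface at z = 0. Lengths are in m, angles in rad, forces in N, time in s.
With the tool pointing down it reaches from about 0.4 to 0.85 m from the base axis. Payload 4.5 kg.
Tool frame: the origin (TCP) lies at the very end of the fingers, on their centre line; the grasp point (between the pads) lies 19 mm behind it; z points along the fingers, x is the direction in which the jaws open and shut, and the axes are right-handed (so a half turn about z gives the same grasp; the last joint's range is limited). The gripper opens to 88 mm and grips with 3 to 60 N. Pads are 18 mm wide; open, the fingers measure 123 mm over their backs; the gripper's body (75 mm by 187 mm) begins 45 mm behind the grasp point.
Start: joints at [-1.154, 0.689, -0.195, 1.565, 0.157, 0.902, -0.215], TCP at [0.233, 0.58, 0.239] pointing down, gripper open.
Joint ranges: [-3.01, 3.01], [-0.46, 2.08], [-1.47, 1.51], [0.13, 2.56], [-1, 4.14], [0.04, 2.09], [-2.66, 2.66]. Speed limits (rad/s): [2.57, 2.57, 3.14, 3.14, 3.14, 3.14, 3.14].

## Interface

Orientations are given as a unit quaternion [x, y, z, w].
In Python, from plant import * gives the robot as it stands.
- The arm moves only by the tool apply_moves, never from a script. Its argument "series" is a list of rows, each an object of numbers: "x", "y", "z": the shift along the tool's x, y, z in units of 80 cm (1.0 is 80 cm); "wx", "wy", "wz": the turn, a rotation vector about the tool's x, y, z in units of pi rad (1.0 is pi rad); "fingers": the opening, from -1 (shut) to 1 (fully open), so that 0 is half open. In form: [{"x": .., "y": .., "z": .., "wx": .., "wy": .., "wz": .., "fingers": ..}, ...]. A call has 1 to 8 rows; each row shifts and turns the pose as measured when the row begins, along the tool's axes as they then stand; what a row does not reach is not made up. A row lasts 1/8 s, in which the tool goes at most 62.5 mm and 10.7 degrees, less where a joint would pass 70% of its speed; a pose out of reach is approached as far as the arm can. A call with a number of a shift or a turn outside -1 to 1 is refused whole. A call with a gripper value outside its range is refused whole. The fingers move at their own pace and stop on an object; "force" is the grip in N (left out, the last holds). Time passes only in rows, so rows that do not move let the fingers close. It gives the time, the measured TCP pose, the force and the opening at its end, in the units of the state.
- get_state(): the state, without advancing time (a new reading comes with each control period).
- snapshot(name): name is "scene" or "top"; returns (picture, depth): 480x640x3 uint8, red, green, blue; 480x640 float32, m along the optical axis (not along the pixel's ray), 0 where there is no reading.
- camera_model(name): a dict with "camera_matrix" (3x3 intrinsics, pixels), "dist_coeffs" ([k1, k2, p1, p2, k3] as OpenCV has them; the pictures are not rectified), "world_from_camera" (4x4, takes a point from camera to world coordinates). Camera axes: x right, y up, looking along -z (the intrinsics and any distortion apply to the point x, -y, -z); pixel columns grow to the right and rows downward; lengths in m; the calibration is good to about 2 mm. A picture is of the moment at which its call begins. camera_model takes no time and is no camera call.
- finish_job(): hands the job in, once; it reports no verdict.
The state is a dict: "clock": time; "q": joint angles; "qd": joint speeds; "joint_torque": joint torques, N m; "tool_pos": TCP position; "eef_rot": TCP orientation; "contact_force": force on the tool from outside, world axes, zero at the start; "moment": the same for the moment, N m; "opening": opening from 0.0 (shut) to 1.0 (fully open).
Only numpy, scipy, OpenCV 4.12 (cv2) and the standard library are available. Lean on these libraries where they do the work, as an engineer would, in place of code of your own. Each camera call takes 0.05 s, during which the arm holds its last target. There are 200 camera calls.

## Working session

There is one attempt and no reset: what is moved stays moved. The work goes in short steps, Python scripts to look and compute and a tool call to move; the robot and the scene stay as the last step left them, time stands still between calls to the robot, and variables do not carry over. Pictures are saved under pics/ and viewed, about 12 in all and at most 16, crops included, and the job is handed in when it is done.

Besides the shell and the picture viewer there is one more tool, called after ">>>" in YAML: its name, and indented under it one key for each argument. apply_moves: Moves the arm, as the interface text tells. Its arguments: {"type":"object","properties":{"series":{"type":"array","items":{"type":"object","properties":{"x":{"type":"number"},"y":{"type":"number"},"z":{"type":"number"},"wx":{"type":"number"},"wy":{"type":"number"},"wz":{"type":"number"},"fingers":{"type":"number"}}}},"force":{"type":"number"}},"required":["series"]}

```bash
ls; mkdir -p pics; cat > h.py <<'E'
from plant import *
import numpy as np, cv2
from scipy.spatial.transform import Rotation as R
def save(n,im): cv2.imwrite('pics/'+n+'.png',im[...,::-1])
def world(cam,depth):
    m=camera_model(cam);K=np.array(m['camera_matrix'],float);d=np.array(m['dist_coeffs'],float);T=np.array(m['world_from_camera'])
    v,u=np.mgrid[0:480,0:640]
    p=cv2.undistortPoints(np.stack([u.ravel(),v.ravel()],1).astype(np.float64)[:,None],K,d)[:,0]
    z=depth.ravel()
    P=np.stack([p[:,0]*z,-p[:,1]*z,-z,np.ones_like(z)],1)@T.T
    return P[:,:3].reshape(480,640,3)
E
python3 - <<'E'
from h import *
s=get_state();print(s)
for c in('scene','top'):
    im,d=snapshot(c);save(c+'0',im);np.savez(c+'0',im=im,d=d,w=world(c,d));print(np.array(camera_model(c)['world_from_camera']).round(3),(d==0).mean())
E
```

```text
pics
{'clock': 0.0, 'q': array([-1.15421254,  0.68999184, -0.19451006,  1.56635504,  0.15730589,
        0.90251708, -0.21508631]), 'qd': array([-0.00069375,  0.00155858, -0.00045527,  0.00017492, -0.00018791,
       -0.00013111,  0.00118588]), 'joint_torque': array([-4.80202671e-04, -5.27578318e+01, -1.26729213e+00, -1.53432173e+01,
       -5.26104087e-02,  6.38855170e-03,  1.61770677e-04]), 'tool_pos': array([0.23324975, 0.57914704, 0.23790212]), 'eef_rot': array([ 8.28676712e-01,  5.59726740e-01, -7.35336413e-04,  5.84642017e-04]), 'contact_force': array([-0.21829154, -1.20430127,  0.7075187 ]), 'moment': array([ 0.02349135, -0.01185424, -0.03989162]), 'opening': 0.9960718127574604}
[[ 0.839 -0.469  0.276  1.071]
 [ 0.544  0.722 -0.428 -0.659]
 [ 0.002  0.509  0.861  1.575]
 [ 0.     0.     0.     1.   ]] 0.00390625
[[ 0.019  0.986 -0.168  0.382]
 [-0.999  0.023  0.022  0.101]
 [ 0.026  0.168  0.985  1.333]
 [ 0.     0.     0.     1.   ]] 0.0039680989583333335
```

View pics/top0.png

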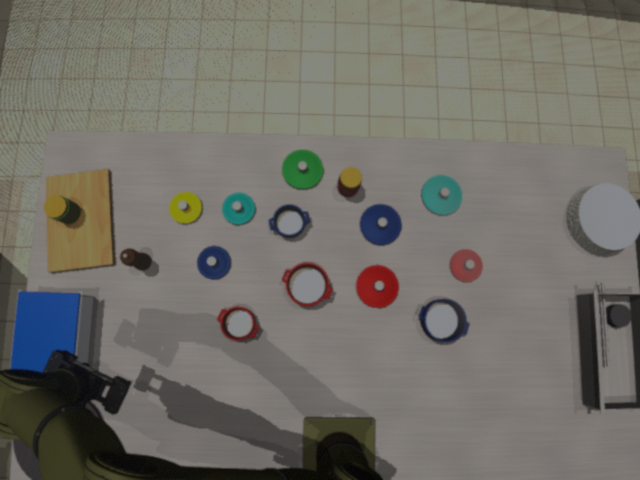

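View pics/scene0.png

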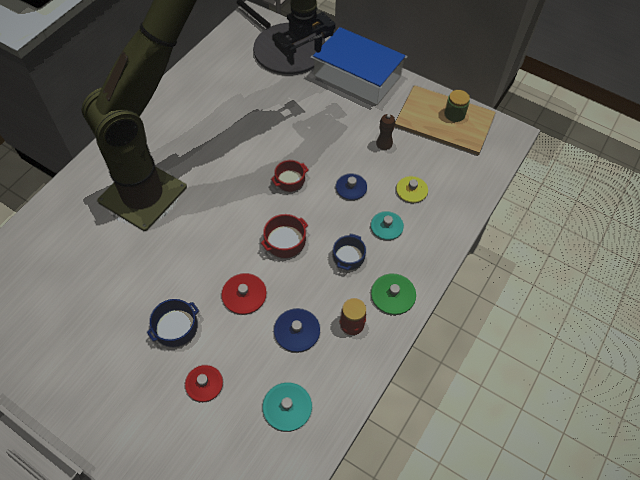

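The top view shows all four pots: blue small (289,221), red large (308,285), red small (239,323) and blue large (442,320). The lids are blue small (214,262), blue large (381,224), red large (377,286) and red small (466,265). The jar is at (349,182) and the mill at (135,259).

```bash
cat >> h.py <<'E'
from scipy.optimize import least_squares
TOP=dict(rsl=(466,265),rll=(377,286),bsl=(214,262),bll=(381,224),rsp=(239,323),rlp=(308,285),bsp=(289,221),blp=(442,320),jar=(349,185),mill=(135,259),gl=(302,168),tl=(441,195),ts=(238,208))
def circ(P,r):
    f=lambda c:np.hypot(P[:,0]-c[0],P[:,1]-c[1])-r
    q=least_squares(f,P[:,:2].mean(0),loss='soft_l1',f_scale=.002);return q.x,np.std(q.fun)
def locate(n,c0,W):
    P=W.reshape(-1,3);P=P[np.hypot(*(P[:,:2]-c0).T)<.09]
    if n[-1]=='p':
        h,r=(.05,.0455) if n[1]=='s' else (.06,.0595)
        S=P[(P[:,2]>h-.004)&(P[:,2]<h+.008)]
        return (*circ(S,r),len(S),np.median(S[:,2]))
    P=P[np.hypot(*(P[:,:2]-c0).T)<.045]
    S=P[(P[:,2]>.037)&(P[:,2]<.06)]
    S=S[S[:,2]>np.median(S[:,2])-.003]
    return (S[:,:2].max(0)+S[:,:2].min(0))/2,S[:,:2].std(),len(S),np.median(S[:,2])
E
python3 - <<'E'
from h import *
T=np.load('top0.npz');S=np.load('scene0.npz')
for n,(u,v) in TOP.items():
    c=T['w'][v,u,:2]
    print(n,c.round(3),T['w'][v,u,2].round(3))
    if n in('jar','mill'):continue
    for D in(T,S):
        try:
            r=locate(n,c,D['w']);print('   ',r[0].round(4),r[1].round(4),r[2],r[3].round(4))
        except Exception as e: print('   ',e)
E
```

```text
rsl [ 0.54  -0.367] 0.042
    [ 0.5431 -0.3779] 0.4604 58 0.0422
    [ 0.5467 -0.3792] 0.4634 64 0.0444
rll [ 0.474 -0.102] 0.04
    [ 0.4765 -0.1067] 0.2918 60 0.0432
    [ 0.4804 -0.1097] 0.2937 54 0.0424
bsl [0.533 0.371] 0.043
    [0.5367 0.3788] 0.0786 61 0.0425
    [0.5393 0.3791] 0.0809 47 0.0422
bll [ 0.658 -0.115] 0.039
    [ 0.6647 -0.1175] 0.3907 58 0.0423
    [ 0.6673 -0.1201] 0.3941 52 0.0437
rsp [0.36  0.296] 0.007
    [0.3596 0.2955] 0.0017 169 0.0497
    [0.3639 0.2941] 0.0026 120 0.0499
rlp [0.475 0.097] 0.004
    [0.4758 0.101 ] 0.0017 199 0.0594
    [0.4782 0.0984] 0.0029 177 0.0595
bsp [0.667 0.159] 0.004
    [0.6626 0.1585] 0.0017 146 0.0489
    [0.6651 0.1565] 0.0027 137 0.0498
blp [ 0.379 -0.303] 0.002
    [ 0.3795 -0.2946] 0.0018 218 0.059
    [ 0.3833 -0.2969] 0.0019 212 0.0595
jar [ 0.757 -0.013] 0.099
mill [0.527 0.575] 0.114
gl [0.824 0.123] 0.041
    [0.8325 0.1222] 0.3549 59 0.0418
    [0.8358 0.1213] 0.3569 54 0.0424
tl [ 0.753 -0.3  ] 0.035
    [ 0.7606 -0.3107] 0.5361 52 0.0429
    [ 0.7654 -0.3122] 0.5389 61 0.0433
ts [0.696 0.31 ] 0.039
    [0.7036 0.3127] 0.1956 52 0.0432
    [0.7065 0.3122] 0.1975 52 0.0432
```

>>> apply_moves:
  series:
    - {"wz":0.054,"fingers":0.2}
    - {"wz":0.054,"fingers":0.2}
    - {"wz":0.054,"fingers":0.2}
    - {"wz":0.054,"fingers":0.2}
    - {"wz":0.054,"fingers":0.2}
    - {"wz":0.054,"fingers":0.2}
    - {"wz":0.054,"fingers":0.2}
    - {"fingers":0.2}
  force: 40

```text
schema error: expected keys x, y, z, wx, wy, wz, fingers
```

```bash
cat > go.py <<'E'
import sys
from h import *
def rep(s,t=None):
    r=R.from_quat(s['eef_rot']);p=s['tool_pos']
    x=r.as_matrix()
    print('t',round(s['clock'],2),'p',p.round(4),'yaw',np.degrees(np.arctan2(x[1,0],x[0,0])).round(2),'tz',x[:,2].round(3),'F',s['contact_force'].round(1),'open',round(s['opening']*88,1),'q',s['q'].round(2))
    if t is not None:
        d=np.array(t)-p; print('units total',(r.inv().apply(d)/.8).round(4),'rows min',np.linalg.norm(d)/.0625)
        w=(r.inv()*R.from_quat([1,0,0,0])).as_rotvec()/np.pi;print('turn to yaw0',w.round(4))
if __name__=='__main__': rep(get_state(),[float(a) for a in sys.argv[1:4]] if len(sys.argv)>3 else None)
E
python3 go.py .536 .379 .12
```

```text
t 0.1 p [0.2333 0.5793 0.238 ] yaw 68.08 tz [-0.    -0.001 -1.   ] F [-0.3 -0.3  0.7] open 88.3 q [-1.15  0.69 -0.19  1.57  0.16  0.9  -0.22]
units total [-0.0907  0.4445  0.1477] rows min 6.106799770679211
turn to yaw0 [3.000e-04 4.000e-04 3.782e-01]
```

>>> apply_moves:
  series:
    - {"x":0,"y":0,"z":0,"wx":0,"wy":0,"wz":0.054,"fingers":0.2}
    - {"x":0,"y":0,"z":0,"wx":0,"wy":0,"wz":0.054,"fingers":0.2}
    - {"x":0,"y":0,"z":0,"wx":0,"wy":0,"wz":0.054,"fingers":0.2}
    - {"x":0,"y":0,"z":0,"wx":0,"wy":0,"wz":0.054,"fingers":0.2}
    - {"x":0,"y":0,"z":0,"wx":0,"wy":0,"wz":0.054,"fingers":0.2}
    - {"x":0,"y":0,"z":0,"wx":0,"wy":0,"wz":0.054,"fingers":0.2}
    - {"x":0,"y":0,"z":0,"wx":0,"wy":0,"wz":0.054,"fingers":0.2}
    - {"x":0,"y":0,"z":0,"wx":0,"wy":0,"wz":0,"fingers":0.2}
  force: 40

```text
clock: 1.1
tool_pos: [0.2318, 0.5763, 0.2339]
eef_rot: [1.0, -0.018, -0.002, 0.005]
contact_force: [-0.2, 0.5, 0.8]
opening: 0.597
```

```bash
python3 go.py .538 .379 .2
```

```text
t 1.1 p [0.2318 0.5763 0.2339] yaw -2.08 tz [-0.004 -0.01  -1.   ] F [-0.2  0.5  0.8] open 52.6 q [-1.35  0.7   0.16  1.58 -0.14  0.88 -1.18]
units total [0.3916 0.2321 0.0433] rows min 5.852633214640638
turn to yaw0 [ 0.0033  0.0013 -0.0115]
```

>>> apply_moves:
  series:
    - {"x":0.056,"y":0.033,"z":0.006,"wx":0.003,"wy":0.001,"wz":-0.011,"fingers":0.2}
    - {"x":0.056,"y":0.033,"z":0.006,"wx":0,"wy":0,"wz":0,"fingers":0.2}
    - {"x":0.056,"y":0.033,"z":0.006,"wx":0,"wy":0,"wz":0,"fingers":0.2}
    - {"x":0.056,"y":0.033,"z":0.006,"wx":0,"wy":0,"wz":0,"fingers":0.2}
    - {"x":0.056,"y":0.033,"z":0.006,"wx":0,"wy":0,"wz":0,"fingers":0.2}
    - {"x":0.056,"y":0.033,"z":0.006,"wx":0,"wy":0,"wz":0,"fingers":0.2}
    - {"x":0.056,"y":0.033,"z":0.006,"wx":0,"wy":0,"wz":0,"fingers":0.2}
    - {"x":0,"y":0,"z":0,"wx":0,"wy":0,"wz":0,"fingers":0.2}
  force: 40

```text
clock: 2.1
tool_pos: [0.5545, 0.3891, 0.1956]
eef_rot: [1.0, 0.017, -0.002, 0.001]
contact_force: [0.1, -0.0, 0.2]
opening: 0.599
```

```bash
python3 go.py .538 .379 .08
```

```text
t 2.1 p [0.5545 0.3891 0.1956] yaw 1.92 tz [-0.004 -0.001 -1.   ] F [ 0.1 -0.   0.2] open 52.7 q [-0.72  0.81  0.08  1.44 -0.08  0.9  -0.58]
units total [-0.0204  0.0118  0.1446] rows min 1.87592065120148
turn to yaw0 [0.0004 0.0013 0.0107]
```

>>> apply_moves:
  series:
    - {"x":-0.01,"y":0.006,"z":0.036,"wx":0,"wy":0.001,"wz":0.005,"fingers":0.2}
    - {"x":-0.01,"y":0.006,"z":0.036,"wx":0,"wy":0,"wz":0.005,"fingers":0.2}
    - {"x":0,"y":0,"z":0.036,"wx":0,"wy":0,"wz":0,"fingers":0.2}
    - {"x":0,"y":0,"z":0.036,"wx":0,"wy":0,"wz":0,"fingers":0.2}
    - {"x":0,"y":0,"z":0,"wx":0,"wy":0,"wz":0,"fingers":0.2}
  force: 40

```text
clock: 2.72
tool_pos: [0.5345, 0.3823, 0.0774]
eef_rot: [1.0, 0.009, -0.002, -0.002]
contact_force: [0.2, 0.2, 0.2]
opening: 0.602
```

```bash
cat > look.py <<'E'
import sys
from h import *
from go import rep
n=sys.argv[1];k=int(sys.argv[2]);x,y,z=map(float,sys.argv[3:6]) # crops of both cams about a world point
o=[]
for c in('top','scene'):
    im,d=snapshot(c);np.savez(c+'_'+n,im=im,d=d,w=world(c,d))
    m=camera_model(c);T=np.linalg.inv(np.array(m['world_from_camera']));p=(T@[x,y,z,1])[:3]*[1,-1,-1]
    u=cv2.projectPoints(p[None],np.zeros(3),np.zeros(3),np.array(m['camera_matrix'],float),np.array(m['dist_coeffs'],float))[0].ravel();print(c,u.round(1))
    a,b=np.clip(u.round().astype(int)-k,0,[640-2*k,480-2*k])
    im=im.astype(np.uint8).copy()
    cr=cv2.resize(im[b:b+2*k,a:a+2*k],(390,390),interpolation=cv2.INTER_CUBIC);f=390/(2*k)
    cv2.drawMarker(cr,(int((u[0]-a+.5)*f),int((u[1]-b+.5)*f)),(255,0,255),cv2.MARKER_CROSS,20,1)
    o.append(cv2.convertScaleAbs(cr,alpha=1.6))
save(n,np.hstack(o));rep(get_state(),(x,y,z))
E
python3 look.py bs1 32 .538 .379 .043; python3 go.py .538 .379 .021
```

```text
top [211.3 260.2]
scene [351.  179.2]
t 2.83 p [0.5367 0.3834 0.08  ] yaw 0.95 tz [ 0.     0.006 -1.   ] F [ 1.5 -0.8  0.5] open 52.9 q [-0.72  0.93  0.06  1.58 -0.09  0.63 -0.59]
units total [0.0015 0.0058 0.0462] rows min 0.5967310463246449
turn to yaw0 [-0.002  -0.      0.0053]
t 2.83 p [0.5367 0.3834 0.08  ] yaw 0.95 tz [ 0.     0.006 -1.   ] F [ 1.5 -0.8  0.5] open 52.9 q [-0.72  0.93  0.06  1.58 -0.09  0.63 -0.59]
units total [0.0015 0.006  0.0737] rows min 0.9470611551035801
turn to yaw0 [-0.002  -0.      0.0053]
```

View pics/bs1.png

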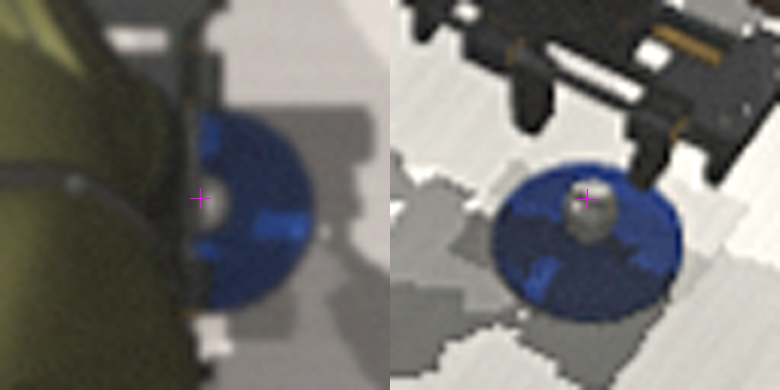

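>>> apply_moves:
  series:
    - {"x":0.001,"y":0.006,"z":0.02,"wx":-0.002,"wy":0,"wz":0.005,"fingers":0.2}
    - {"x":0,"y":0,"z":0.018,"wx":0,"wy":0,"wz":0,"fingers":0.2}
    - {"x":0,"y":0,"z":0.015,"wx":0,"wy":0,"wz":0,"fingers":0.2}
    - {"x":0,"y":0,"z":0.01,"wx":0,"wy":0,"wz":0,"fingers":0.2}
    - {"x":0,"y":0,"z":0,"wx":0,"wy":0,"wz":0,"fingers":0.2}
  force: 40

```text
clock: 3.45
tool_pos: [0.5391, 0.3796, 0.0286]
eef_rot: [1.0, 0.0, 0.002, -0.001]
contact_force: [0.4, 0.9, -0.2]
opening: 0.602
```

```bash
python3 go.py .538 .379 .021;python3 go.py .538 .379 .021
```

```text
t 3.45 p [0.5391 0.3796 0.0286] yaw 0.06 tz [ 0.003  0.002 -1.   ] F [ 0.4  0.9 -0.2] open 53.0 q [-0.72  1.01  0.06  1.59 -0.1   0.55 -0.6 ]
units total [-0.0014  0.0007  0.0095] rows min 0.12320652137403033
turn to yaw0 [-0.0007 -0.0011  0.0003]
t 3.45 p [0.5391 0.3796 0.0286] yaw 0.06 tz [ 0.003  0.002 -1.   ] F [ 0.4  0.9 -0.2] open 53.0 q [-0.72  1.01  0.06  1.59 -0.1   0.55 -0.6 ]
units total [-0.0014  0.0007  0.0095] rows min 0.12320652137403033
turn to yaw0 [-0.0007 -0.0011  0.0003]
```

>>> apply_moves:
  series:
    - {"x":-0.001,"y":0.001,"z":0.009,"wx":0,"wy":-0.001,"wz":0,"fingers":0.2}
    - {"x":0,"y":0,"z":0,"wx":0,"wy":0,"wz":0,"fingers":0.2}
    - {"x":0,"y":0,"z":0,"wx":0,"wy":0,"wz":0,"fingers":-0.7}
    - {"x":0,"y":0,"z":0,"wx":0,"wy":0,"wz":0,"fingers":-0.7}
    - {"x":0,"y":0,"z":0,"wx":0,"wy":0,"wz":0,"fingers":-0.7}
    - {"x":0,"y":0,"z":0,"wx":0,"wy":0,"wz":0,"fingers":-0.7}
    - {"x":0,"y":0,"z":0,"wx":0,"wy":0,"wz":0,"fingers":-0.7}
    - {"x":0,"y":0,"z":0,"wx":0,"wy":0,"wz":0,"fingers":-0.7}
  force: 40

```text
clock: 4.45
tool_pos: [0.5392, 0.3793, 0.022]
eef_rot: [1.0, 0.0, 0.001, -0.002]
contact_force: [0.5, -0.6, -0.7]
opening: 0.302
```

```bash
python3 go.py .538 .379 .021
```

```text
t 4.45 p [0.5392 0.3793 0.022 ] yaw 0.05 tz [ 0.002  0.004 -1.   ] F [ 0.5 -0.6 -0.7] open 26.6 q [-0.71  1.02  0.06  1.59 -0.1   0.54 -0.6 ]
units total [-0.0016  0.0004  0.0012] rows min 0.025766169480788473
turn to yaw0 [-0.0012 -0.0007  0.0003]
```

>>> apply_moves:
  series:
    - {"x":0,"y":0,"z":-0.01,"wx":0,"wy":0,"wz":0,"fingers":-0.7}
    - {"x":0,"y":0,"z":-0.02,"wx":0,"wy":0,"wz":0,"fingers":-0.7}
    - {"x":0,"y":0,"z":-0.04,"wx":0,"wy":0,"wz":0,"fingers":-0.7}
    - {"x":0.02,"y":0.03,"z":-0.04,"wx":0,"wy":0,"wz":0,"fingers":-0.7}
    - {"x":0.03,"y":0.05,"z":-0.01,"wx":0,"wy":0,"wz":0,"fingers":-0.7}
    - {"x":0.03,"y":0.05,"z":0,"wx":0,"wy":0,"wz":0,"fingers":-0.7}
    - {"x":0.03,"y":0.05,"z":0,"wx":0,"wy":0,"wz":0,"fingers":-0.7}
    - {"x":0.02,"y":0.04,"z":0,"wx":0,"wy":0,"wz":0,"fingers":-0.7}
  force: 40

```text
clock: 5.45
tool_pos: [0.6444, 0.2045, 0.1275]
eef_rot: [1.0, 0.005, 0.002, -0.004]
contact_force: [1.1, -0.5, -2.7]
opening: 0.301
```

```bash
python3 go.py .665 .158 .1
```

```text
t 5.45 p [0.6444 0.2045 0.1275] yaw 0.6 tz [ 0.004  0.008 -1.   ] F [ 1.1 -0.5 -2.7] open 26.5 q [-0.39  0.88  0.03  1.5  -0.04  0.75 -0.33]
units total [0.025  0.0587 0.034 ] rows min 0.9246203835805772
turn to yaw0 [-0.0026 -0.0014  0.0033]
```

>>> apply_moves:
  series:
    - {"x":0.013,"y":0.03,"z":0,"wx":-0.003,"wy":-0.001,"wz":0.003,"fingers":-0.7}
    - {"x":0.012,"y":0.024,"z":0,"wx":0,"wy":0,"wz":0,"fingers":-0.7}
    - {"x":0,"y":0,"z":0,"wx":0,"wy":0,"wz":0,"fingers":-0.7}
    - {"x":0,"y":0,"z":0.01,"wx":0,"wy":0,"wz":0,"fingers":-0.7}
    - {"x":0,"y":0,"z":0.01,"wx":0,"wy":0,"wz":0,"fingers":-0.7}
    - {"x":0,"y":0,"z":0.01,"wx":0,"wy":0,"wz":0,"fingers":-0.7}
    - {"x":0,"y":0,"z":0,"wx":0,"wy":0,"wz":0,"fingers":-0.7}
  force: 40

```text
clock: 6.32
tool_pos: [0.6636, 0.1626, 0.1024]
eef_rot: [1.0, 0.002, -0.001, -0.0]
contact_force: [-0.0, -0.2, -3.1]
opening: 0.302
```

```bash
python3 look.py bs2 40 .665 .158 .05; python3 go.py .665 .158 .066
```

```text
top [288.8 218.5]
scene [349.1 248.6]
t 6.42 p [0.6644 0.1626 0.1034] yaw 0.16 tz [ 0.     0.001 -1.   ] F [-0.  -0.5 -2.5] open 26.5 q [-0.32  0.93  0.03  1.48 -0.03  0.73 -0.28]
units total [0.0007 0.0058 0.0667] rows min 0.8572561950479576
turn to yaw0 [-0.0003 -0.0001  0.0009]
t 6.42 p [0.6644 0.1626 0.1034] yaw 0.16 tz [ 0.     0.001 -1.   ] F [-0.  -0.5 -2.5] open 26.5 q [-0.32  0.93  0.03  1.48 -0.03  0.73 -0.28]
units total [0.0007 0.0057 0.0467] rows min 0.6026020056181992
turn to yaw0 [-0.0003 -0.0001  0.0009]
```

View pics/bs2.png

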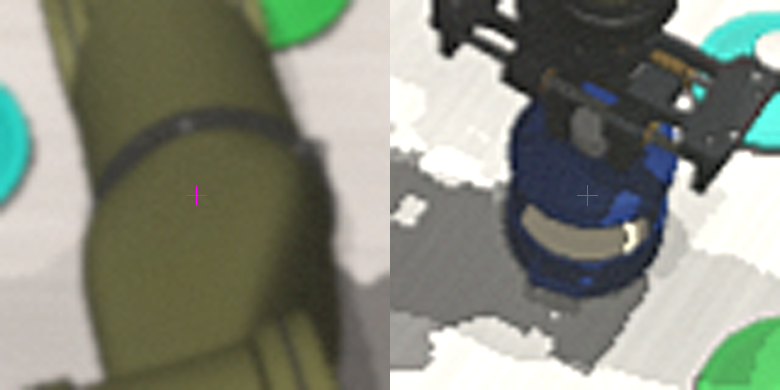

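>>> apply_moves:
  series:
    - {"x":0.001,"y":0.006,"z":0,"wx":0,"wy":0,"wz":0,"fingers":-0.7}
    - {"x":0,"y":0,"z":0.01,"wx":0,"wy":0,"wz":0,"fingers":-0.7}
    - {"x":0,"y":0,"z":0.01,"wx":0,"wy":0,"wz":0,"fingers":-0.7}
    - {"x":0,"y":0,"z":0.01,"wx":0,"wy":0,"wz":0,"fingers":-0.7}
    - {"x":0,"y":0,"z":0.006,"wx":0,"wy":0,"wz":0,"fingers":-0.7}
    - {"x":0,"y":0,"z":0,"wx":0,"wy":0,"wz":0,"fingers":-0.7}
  force: 40

```text
clock: 7.18
tool_pos: [0.6656, 0.157, 0.0727]
eef_rot: [1.0, 0.001, 0.0, -0.0]
contact_force: [0.6, -0.2, -2.5]
opening: 0.306
```

```bash
python3 go.py .665 .158 .066
```

```text
t 7.17 p [0.6656 0.157  0.0727] yaw 0.12 tz [ 0.001  0.001 -1.   ] F [ 0.6 -0.2 -2.5] open 26.9 q [-0.31  0.97  0.02  1.49 -0.03  0.68 -0.27]
units total [-0.0008 -0.0013  0.0084] rows min 0.10865343167667556
turn to yaw0 [-0.0003 -0.0003  0.0007]
```

>>> apply_moves:
  series:
    - {"x":-0.001,"y":-0.001,"z":0.002,"wx":0,"wy":0,"wz":0,"fingers":-0.7}
    - {"x":0,"y":0,"z":0.003,"wx":0,"wy":0,"wz":0,"fingers":-0.7}
    - {"x":0,"y":0,"z":0.002,"wx":0,"wy":0,"wz":0,"fingers":-0.7}
    - {"x":0,"y":0,"z":0.001,"wx":0,"wy":0,"wz":0,"fingers":-0.7}
    - {"x":0,"y":0,"z":0,"wx":0,"wy":0,"wz":0,"fingers":-0.7}
  force: 40

```text
clock: 7.8
tool_pos: [0.6652, 0.1581, 0.0665]
eef_rot: [1.0, 0.001, 0.001, -0.001]
contact_force: [0.5, 0.0, -1.8]
opening: 0.305
```

```bash
python3 go.py .665 .158 .066
```

```text
t 7.8 p [0.6652 0.1581 0.0665] yaw 0.14 tz [ 0.002  0.001 -1.   ] F [ 0.5  0.  -1.8] open 26.8 q [-0.31  0.98  0.02  1.49 -0.03  0.67 -0.27]
units total [-0.0003  0.0002  0.0007] rows min 0.009568485088931244
turn to yaw0 [-0.0004 -0.0007  0.0008]
```

Just about touching; 1.2 mm more, then open gently and lift.

>>> apply_moves:
  series:
    - {"x":0,"y":0,"z":0.001,"wx":0,"wy":0,"wz":0,"fingers":-0.7}
    - {"x":0,"y":0,"z":0.001,"wx":0,"wy":0,"wz":0,"fingers":-0.7}
    - {"x":0,"y":0,"z":0,"wx":0,"wy":0,"wz":0,"fingers":-0.7}
  force: 15

```text
clock: 8.18
tool_pos: [0.6655, 0.1582, 0.066]
eef_rot: [1.0, 0.001, 0.001, -0.001]
contact_force: [-0.6, 0.3, -1.8]
opening: 0.312
```

```bash
python3 go.py .665 .158 .066
```

```text
t 8.18 p [0.6655 0.1582 0.066 ] yaw 0.13 tz [ 0.003  0.001 -1.   ] F [-0.6  0.3 -1.8] open 27.4 q [-0.31  0.98  0.02  1.49 -0.03  0.67 -0.27]
units total [-0.0006  0.0002  0.    ] rows min 0.007981367313889418
turn to yaw0 [-0.0005 -0.0009  0.0007]
```

>>> apply_moves:
  series:
    - {"x":0,"y":0,"z":0.002,"wx":0,"wy":0,"wz":0,"fingers":-0.7}
    - {"x":0,"y":0,"z":0.001,"wx":0,"wy":0,"wz":0,"fingers":-0.7}
    - {"x":0,"y":0,"z":0,"wx":0,"wy":0,"wz":0,"fingers":-0.7}
  force: 15

```text
clock: 8.55
tool_pos: [0.6655, 0.1581, 0.066]
eef_rot: [1.0, 0.001, 0.002, -0.001]
contact_force: [-1.4, -0.9, -1.3]
opening: 0.31
```

```bash
python3 go.py .665 .158 .066
```

```text
t 8.55 p [0.6655 0.1581 0.066 ] yaw 0.12 tz [ 0.003  0.002 -1.   ] F [-1.4 -0.9 -1.3] open 27.3 q [-0.31  0.98  0.02  1.49 -0.03  0.67 -0.27]
units total [-0.0006  0.0002  0.    ] rows min 0.00858563921421214
turn to yaw0 [-0.0005 -0.001   0.0007]
```

>>> apply_moves:
  series:
    - {"x":0,"y":0,"z":0,"wx":0,"wy":0,"wz":0,"fingers":0}
    - {"x":0,"y":0,"z":0,"wx":0,"wy":0,"wz":0,"fingers":0.2}
    - {"x":0,"y":0,"z":0,"wx":0,"wy":0,"wz":0,"fingers":0.2}
    - {"x":0,"y":0,"z":0,"wx":0,"wy":0,"wz":0,"fingers":0.2}
    - {"x":0,"y":0,"z":-0.02,"wx":0,"wy":0,"wz":0,"fingers":0.2}
    - {"x":0,"y":0,"z":-0.05,"wx":0,"wy":0,"wz":0,"fingers":0.2}
    - {"x":0,"y":0,"z":-0.06,"wx":0,"wy":0,"wz":0,"fingers":0.2}
    - {"x":0,"y":0,"z":-0.03,"wx":0,"wy":0,"wz":0,"fingers":0.2}
  force: 40

```text
clock: 9.55
tool_pos: [0.6653, 0.1579, 0.1984]
eef_rot: [1.0, 0.001, 0.002, -0.001]
contact_force: [0.5, -1.2, -0.6]
opening: 0.598
```

```bash
cat > chk.py <<'E'
# scene-camera check of a lidded pot: knob top, flange plane
import sys
from h import *
from go import rep
x,y,h=map(float,sys.argv[1:4]);im,d=snapshot('scene');P=world('scene',d).reshape(-1,3)
r=np.hypot(P[:,0]-x,P[:,1]-y)
K=P[(r<.03)&(P[:,2]>h+.032)&(P[:,2]<h+.045)];print('knob',((K[:,:2].max(0)+K[:,:2].min(0))/2).round(4),np.median(K[:,2]).round(4),'want z',h+.037,len(K))
L=P[(r<.075)&(r>.018)&(P[:,2]>h)&(P[:,2]<h+.03)]
c=K[:,:2].mean(0);q=L[:,:2]-c;rr=np.hypot(*q.T)
A=np.c_[q,np.ones(len(q)),rr,rr**2];s=np.linalg.lstsq(A,L[:,2],rcond=None)[0];print('tilt deg',np.degrees(s[:2]).round(2),len(L),'z by octant',[np.median(L[(np.arctan2(q[:,1],q[:,0])//(np.pi/4)==k)&(rr>.025)][:,2]).round(4) for k in range(-4,4)])
rep(get_state(),[float(a) for a in sys.argv[4:7]])
E
python3 chk.py .665 .158 .05 .6655 -.118 .15
```

```text
knob [0.6635 0.1579] 0.085 want z 0.087 63
tilt deg [-0.04 -0.08] 637 z by octant [np.float64(0.0563), np.float64(0.056), np.float64(0.0554), np.float64(0.0566), np.float64(0.0571), np.float64(0.056), np.float64(0.0557), np.float64(0.0565)]
t 9.6 p [0.6668 0.1583 0.2013] yaw 0.11 tz [ 0.008  0.003 -1.   ] F [0.9 0.3 1.4] open 52.9 q [-0.32  0.81  0.03  1.42 -0.03  0.91 -0.27]
units total [-0.0028  0.3455  0.0632] rows min 4.4960447443452125
turn to yaw0 [-0.0009 -0.0024  0.0006]
```

>>> apply_moves:
  series:
    - {"x":0,"y":0.057,"z":0,"wx":-0.001,"wy":-0.002,"wz":0,"fingers":0.2}
    - {"x":0,"y":0.057,"z":0,"wx":0,"wy":0,"wz":0,"fingers":0.2}
    - {"x":0,"y":0.057,"z":0,"wx":0,"wy":0,"wz":0,"fingers":0.2}
    - {"x":0,"y":0.057,"z":0,"wx":0,"wy":0,"wz":0,"fingers":0.2}
    - {"x":0,"y":0.057,"z":0.02,"wx":0,"wy":0,"wz":0,"fingers":0.2}
    - {"x":0,"y":0.045,"z":0.03,"wx":0,"wy":0,"wz":0,"fingers":0.2}
    - {"x":0,"y":0,"z":0.03,"wx":0,"wy":0,"wz":0,"fingers":0.2}
    - {"x":0,"y":0,"z":0,"wx":0,"wy":0,"wz":0,"fingers":0.2}
  force: 40

```text
clock: 10.6
tool_pos: [0.6709, -0.1132, 0.1425]
eef_rot: [1.0, 0.002, 0.006, -0.0]
contact_force: [-0.5, -0.4, 0.6]
opening: 0.599
```

```bash
python3 go.py .667 -.119 .022
```

```text
t 10.6 p [ 0.6709 -0.1132  0.1425] yaw 0.21 tz [ 0.013  0.    -1.   ] F [-0.5 -0.4  0.6] open 52.7 q [ 0.1   0.87 -0.01  1.48  0.01  0.78  0.1 ]
units total [-0.0068  0.0072  0.1506] rows min 1.9316671423693403
turn to yaw0 [-0.0001 -0.004   0.0011]
```

>>> apply_moves:
  series:
    - {"x":-0.004,"y":0.006,"z":0.02,"wx":0,"wy":-0.004,"wz":0.001,"fingers":0.2}
    - {"x":-0.002,"y":0.001,"z":0.035,"wx":0,"wy":0,"wz":0,"fingers":0.2}
    - {"x":0,"y":0,"z":0.035,"wx":0,"wy":0,"wz":0,"fingers":0.2}
    - {"x":0,"y":0,"z":0.02,"wx":0,"wy":0,"wz":0,"fingers":0.2}
    - {"x":0,"y":0,"z":0,"wx":0,"wy":0,"wz":0,"fingers":0.2}
    - {"x":0,"y":0,"z":0,"wx":0,"wy":0,"wz":0,"fingers":0.2}
  force: 40

```text
clock: 11.35
tool_pos: [0.6699, -0.1173, 0.0558]
eef_rot: [1.0, 0.002, 0.003, 0.0]
contact_force: [1.0, 0.4, -0.6]
opening: 0.6
```

```bash
python3 go.py .667 -.119 .022
```

```text
t 11.35 p [ 0.6699 -0.1173  0.0558] yaw 0.23 tz [ 0.007 -0.    -1.   ] F [ 1.   0.4 -0.6] open 52.8 q [ 0.11  0.99 -0.01  1.51  0.01  0.64  0.1 ]
units total [-0.0039  0.0021  0.0422] rows min 0.5431216341175904
turn to yaw0 [ 0.0002 -0.0021  0.0013]
```

>>> apply_moves:
  series:
    - {"x":-0.004,"y":0.002,"z":0.012,"wx":0,"wy":-0.003,"wz":0.001,"fingers":0.2}
    - {"x":0,"y":0,"z":0.015,"wx":0,"wy":0,"wz":0,"fingers":0.2}
    - {"x":0,"y":0,"z":0.013,"wx":0,"wy":0,"wz":0,"fingers":0.2}
    - {"x":0,"y":0,"z":0.002,"wx":0,"wy":0,"wz":0,"fingers":0.2}
    - {"x":0,"y":0,"z":0,"wx":0,"wy":0,"wz":0,"fingers":0.2}
  force: 40

```text
clock: 11.98
tool_pos: [0.6676, -0.1193, 0.0214]
eef_rot: [1.0, 0.0, -0.0, 0.0]
contact_force: [-0.4, -0.3, 0.2]
opening: 0.6
```

```bash
python3 go.py .667 -.119 .022
```

```text
t 11.97 p [ 0.6676 -0.1193  0.0214] yaw 0.02 tz [-0.001 -0.001 -1.   ] F [-0.4 -0.3  0.2] open 52.8 q [ 0.11  1.04 -0.01  1.51  0.01  0.59  0.1 ]
units total [-0.0007 -0.0003 -0.0008] rows min 0.014057267757127491
turn to yaw0 [0.0003 0.0003 0.0001]
```

Close on the blue large knob and lift a little.

>>> apply_moves:
  series:
    - {"x":0,"y":0,"z":0,"wx":0,"wy":0,"wz":0,"fingers":-0.7}
    - {"x":0,"y":0,"z":0,"wx":0,"wy":0,"wz":0,"fingers":-0.7}
    - {"x":0,"y":0,"z":0,"wx":0,"wy":0,"wz":0,"fingers":-0.7}
    - {"x":0,"y":0,"z":0,"wx":0,"wy":0,"wz":0,"fingers":-0.7}
    - {"x":0,"y":0,"z":0,"wx":0,"wy":0,"wz":0,"fingers":-0.7}
    - {"x":0,"y":0,"z":0,"wx":0,"wy":0,"wz":0,"fingers":-0.7}
  force: 45

```text
clock: 12.72
tool_pos: [0.6682, -0.1193, 0.022]
eef_rot: [1.0, 0.0, 0.0, 0.001]
contact_force: [0.4, -0.0, -0.6]
opening: 0.3
```

```bash
python3 go.py .384 -.296 .15
```

```text
t 12.72 p [ 0.6682 -0.1193  0.022 ] yaw 0.03 tz [ 0.001 -0.001 -1.   ] F [ 0.4 -0.  -0.6] open 26.4 q [ 0.11  1.04 -0.01  1.51  0.01  0.59  0.1 ]
units total [-0.3552  0.2208 -0.1599] rows min 5.731958864008656
turn to yaw0 [ 0.0003 -0.0002  0.0001]
```

>>> apply_moves:
  series:
    - {"x":0,"y":0,"z":-0.01,"wx":0,"wy":0,"wz":0,"fingers":-0.7}
    - {"x":0,"y":0,"z":-0.03,"wx":0,"wy":0,"wz":0,"fingers":-0.7}
    - {"x":-0.01,"y":0.006,"z":-0.05,"wx":0,"wy":0,"wz":0,"fingers":-0.7}
    - {"x":-0.04,"y":0.025,"z":-0.04,"wx":0,"wy":0,"wz":0,"fingers":-0.7}
    - {"x":-0.055,"y":0.034,"z":0,"wx":0,"wy":0,"wz":0,"fingers":-0.7}
    - {"x":-0.055,"y":0.034,"z":0,"wx":0,"wy":0,"wz":0,"fingers":-0.7}
    - {"x":-0.055,"y":0.034,"z":0,"wx":0,"wy":0,"wz":0,"fingers":-0.7}
    - {"x":-0.055,"y":0.034,"z":0,"wx":0,"wy":0,"wz":0,"fingers":-0.7}
  force: 45

```text
clock: 13.72
tool_pos: [0.4489, -0.2525, 0.1298]
eef_rot: [1.0, 0.005, 0.001, -0.0]
contact_force: [0.4, -1.4, -4.4]
opening: 0.299
```

```bash
python3 go.py .3834 -.2963 .12
```

```text
t 13.72 p [ 0.4489 -0.2525  0.1298] yaw 0.53 tz [ 0.002  0.001 -1.   ] F [ 0.4 -1.4 -4.4] open 26.3 q [ 0.46  0.72 -0.05  2.    0.08  0.42  0.35]
units total [-0.0825  0.054   0.0121] rows min 1.270980411473491
turn to yaw0 [-0.0002 -0.0005  0.0029]
```

>>> apply_moves:
  series:
    - {"x":-0.035,"y":0.022,"z":0,"wx":0,"wy":0,"wz":0.003,"fingers":-0.7}
    - {"x":-0.025,"y":0.018,"z":0,"wx":0,"wy":0,"wz":0,"fingers":-0.7}
    - {"x":-0.012,"y":0.008,"z":0.005,"wx":0,"wy":0,"wz":0,"fingers":-0.7}
    - {"x":0,"y":0,"z":0.008,"wx":0,"wy":0,"wz":0,"fingers":-0.7}
    - {"x":0,"y":0,"z":0,"wx":0,"wy":0,"wz":0,"fingers":-0.7}
    - {"x":0,"y":0,"z":0,"wx":0,"wy":0,"wz":0,"fingers":-0.7}
  force: 45

```text
clock: 14.48
tool_pos: [0.3872, -0.2935, 0.1198]
eef_rot: [1.0, -0.002, 0.0, 0.0]
contact_force: [0.6, -0.2, -4.4]
opening: 0.302
```

```bash
python3 go.py .3834 -.2963 .076
```

```text
t 14.47 p [ 0.3872 -0.2935  0.1198] yaw -0.28 tz [ 0. -0. -1.] F [ 0.6 -0.2 -4.4] open 26.5 q [ 0.59  0.72 -0.06  2.09  0.12  0.34  0.43]
units total [-0.0047  0.0035  0.0547] rows min 0.7047321875582361
turn to yaw0 [ 0.0001 -0.0001 -0.0015]
```

>>> apply_moves:
  series:
    - {"x":-0.005,"y":0.004,"z":0,"wx":0,"wy":0,"wz":-0.001,"fingers":-0.7}
    - {"x":0,"y":0,"z":0.012,"wx":0,"wy":0,"wz":0,"fingers":-0.7}
    - {"x":0,"y":0,"z":0.014,"wx":0,"wy":0,"wz":0,"fingers":-0.7}
    - {"x":0,"y":0,"z":0.012,"wx":0,"wy":0,"wz":0,"fingers":-0.7}
    - {"x":0,"y":0,"z":0.006,"wx":0,"wy":0,"wz":0,"fingers":-0.7}
    - {"x":0,"y":0,"z":0,"wx":0,"wy":0,"wz":0,"fingers":-0.7}
  force: 45

```text
clock: 15.22
tool_pos: [0.3843, -0.2958, 0.0815]
eef_rot: [1.0, 0.001, 0.0, -0.0]
contact_force: [1.0, -0.1, -4.4]
opening: 0.303
```

```bash
python3 look.py bl2 40 .383 -.296 .06;  python3 go.py .3834 -.2963 .076
```

```text
top [445.6 318.6]
scene [171.7 319.2]
t 15.32 p [ 0.3846 -0.296   0.082 ] yaw 0.07 tz [ 0.001  0.    -1.   ] F [ 0.4  0.1 -4.4] open 26.4 q [ 0.59  0.79 -0.05  2.11  0.13  0.24  0.43]
units total [-0.002   0.      0.0275] rows min 0.35243161461987044
turn to yaw0 [-0.     -0.0004  0.0004]
t 15.32 p [ 0.3846 -0.296   0.082 ] yaw 0.07 tz [ 0.001  0.    -1.   ] F [ 0.4  0.1 -4.4] open 26.4 q [ 0.59  0.79 -0.05  2.11  0.13  0.24  0.43]
units total [-0.0015  0.0004  0.0075] rows min 0.09752522943663748
turn to yaw0 [-0.     -0.0004  0.0004]
```

View pics/bl2.png

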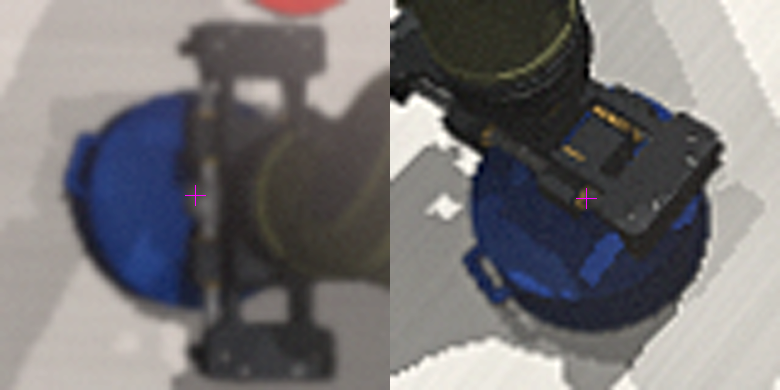

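The picture shows the lid level just above the pot and concentric with it to within about 2 mm. Lower it home.

>>> apply_moves:
  series:
    - {"x":-0.002,"y":0,"z":0.002,"wx":0,"wy":0,"wz":0,"fingers":-0.7}
    - {"x":0,"y":0,"z":0.002,"wx":0,"wy":0,"wz":0,"fingers":-0.7}
    - {"x":0,"y":0,"z":0.002,"wx":0,"wy":0,"wz":0,"fingers":-0.7}
    - {"x":0,"y":0,"z":0.002,"wx":0,"wy":0,"wz":0,"fingers":-0.7}
    - {"x":0,"y":0,"z":0.001,"wx":0,"wy":0,"wz":0,"fingers":-0.7}
    - {"x":0,"y":0,"z":0,"wx":0,"wy":0,"wz":0,"fingers":-0.7}
  force: 45

```text
clock: 16.08
tool_pos: [0.3834, -0.2964, 0.0761]
eef_rot: [1.0, 0.001, 0.002, 0.001]
contact_force: [-0.0, -0.8, -4.5]
opening: 0.304
```

```bash
python3 go.py .3834 -.2963 .076
```

```text
t 16.07 p [ 0.3834 -0.2964  0.0761] yaw 0.06 tz [ 0.003 -0.001 -1.   ] F [-0.  -0.8 -4.5] open 26.8 q [ 0.59  0.8  -0.04  2.12  0.13  0.22  0.43]
units total [ 0.0001 -0.0001  0.0001] rows min 0.0021236963893779227
turn to yaw0 [ 0.0004 -0.001   0.0003]
```

>>> apply_moves:
  series:
    - {"x":0,"y":0,"z":0.002,"wx":0,"wy":-0.001,"wz":0,"fingers":-0.7}
    - {"x":0,"y":0,"z":0.002,"wx":0,"wy":0,"wz":0,"fingers":-0.7}
    - {"x":0,"y":0,"z":0,"wx":0,"wy":0,"wz":0,"fingers":-0.7}
  force: 20

```text
clock: 16.45
tool_pos: [0.3835, -0.2965, 0.0762]
eef_rot: [1.0, 0.0, 0.001, 0.002]
contact_force: [0.6, 0.2, -3.5]
opening: 0.313
```

```bash
python3 go.py .3834 -.2963 .076
```

```text
t 16.45 p [ 0.3835 -0.2965  0.0762] yaw 0.05 tz [ 0.002 -0.003 -1.   ] F [ 0.6  0.2 -3.5] open 27.5 q [ 0.59  0.8  -0.04  2.11  0.13  0.22  0.43]
units total [-0.0001 -0.0003  0.0002] rows min 0.004687454916890247
turn to yaw0 [ 0.001  -0.0006  0.0003]
```

>>> apply_moves:
  series:
    - {"x":0,"y":0,"z":0.004,"wx":0,"wy":0,"wz":0,"fingers":-0.7}
    - {"x":0,"y":0,"z":0.002,"wx":0,"wy":0,"wz":0,"fingers":-0.7}
  force: 20

```text
clock: 16.7
tool_pos: [0.3837, -0.297, 0.0746]
eef_rot: [1.0, 0.0, 0.002, 0.003]
contact_force: [-2.0, 3.0, 19.1]
opening: 0.306
```

```bash
python3 go.py .3834 -.2963 .076
```

```text
t 16.7 p [ 0.3837 -0.297   0.0746] yaw 0.05 tz [ 0.004 -0.005 -1.   ] F [-2.   3.  19.1] open 26.9 q [ 0.58  0.8  -0.04  2.12  0.13  0.22  0.43]
units total [-0.0003 -0.0009 -0.0018] rows min 0.025737285195221667
turn to yaw0 [ 0.0017 -0.0011  0.0003]
```

Firm contact confirmed. Back off slightly, release, rise.

>>> apply_moves:
  series:
    - {"x":0,"y":0,"z":-0.001,"wx":0,"wy":0,"wz":0,"fingers":0}
    - {"x":0,"y":0,"z":0,"wx":0,"wy":0,"wz":0,"fingers":0.2}
    - {"x":0,"y":0,"z":0,"wx":0,"wy":0,"wz":0,"fingers":0.2}
    - {"x":0,"y":0,"z":0,"wx":0,"wy":0,"wz":0,"fingers":0.2}
    - {"x":0,"y":0,"z":-0.02,"wx":0,"wy":0,"wz":0,"fingers":0.2}
    - {"x":0,"y":0,"z":-0.05,"wx":0,"wy":0,"wz":0,"fingers":0.2}
    - {"x":0,"y":0,"z":-0.05,"wx":0,"wy":0,"wz":0,"fingers":0.2}
    - {"x":0,"y":0,"z":-0.02,"wx":0,"wy":0,"wz":0,"fingers":0.2}
  force: 40

```text
clock: 17.7
tool_pos: [0.3832, -0.2963, 0.1882]
eef_rot: [1.0, 0.001, 0.0, 0.002]
contact_force: [0.3, -0.5, -0.5]
opening: 0.604
```

```bash
python3 chk.py .3834 -.2963 .06 .546 -.379 .1
```

```text
knob [ 0.3834 -0.2982] 0.0964 want z 0.097 64
tilt deg [0.22 0.17] 1184 z by octant [np.float64(0.0665), np.float64(0.0665), np.float64(0.0664), np.float64(0.0664), np.float64(0.067), np.float64(0.0665), np.float64(0.0617), np.float64(0.0669)]
t 17.75 p [ 0.3837 -0.2967  0.1892] yaw 0.05 tz [ 0.002 -0.005 -1.   ] F [ 0.4 -0.7  1.5] open 52.9 q [ 0.62  0.59 -0.09  2.04  0.1   0.51  0.46]
units total [0.2026 0.1026 0.1126] rows min 3.243623272144993
turn to yaw0 [ 0.0015 -0.0008  0.0003]
```

>>> apply_moves:
  series:
    - {"x":0.05,"y":0.025,"z":0,"wx":0.0015,"wy":-0.001,"wz":0,"fingers":0.2}
    - {"x":0.055,"y":0.028,"z":0,"wx":0,"wy":0,"wz":0,"fingers":0.2}
    - {"x":0.055,"y":0.028,"z":0.02,"wx":0,"wy":0,"wz":0,"fingers":0.2}
    - {"x":0.03,"y":0.015,"z":0.04,"wx":0,"wy":0,"wz":0,"fingers":0.2}
    - {"x":0.003,"y":0.001,"z":0.04,"wx":0,"wy":0,"wz":0,"fingers":0.2}
    - {"x":0,"y":0,"z":0.01,"wx":0,"wy":0,"wz":0,"fingers":0.2}
    - {"x":0,"y":0,"z":0,"wx":0,"wy":0,"wz":0,"fingers":0.2}
  force: 40

```text
clock: 18.62
tool_pos: [0.5395, -0.3751, 0.0939]
eef_rot: [1.0, 0.0, -0.003, -0.001]
contact_force: [-0.1, 0.7, 0.2]
opening: 0.597
```

```bash
python3 go.py .5465 -.3785 .022
```

```text
t 18.62 p [ 0.5395 -0.3751  0.0939] yaw 0.02 tz [-0.006  0.002 -1.   ] F [-0.1  0.7  0.2] open 52.6 q [ 0.58  0.91 -0.08  1.57  0.1   0.68  0.45]
units total [0.0093 0.0045 0.0898] rows min 1.1574655482266671
turn to yaw0 [-0.0007  0.0018  0.0001]
```

>>> apply_moves:
  series:
    - {"x":0.008,"y":0.004,"z":0,"wx":-0.001,"wy":0.002,"wz":0,"fingers":0.2}
    - {"x":0,"y":0,"z":0.02,"wx":0,"wy":0,"wz":0,"fingers":0.2}
    - {"x":0,"y":0,"z":0.02,"wx":0,"wy":0,"wz":0,"fingers":0.2}
    - {"x":0,"y":0,"z":0.01,"wx":0,"wy":0,"wz":0,"fingers":0.2}
    - {"x":0,"y":0,"z":0,"wx":0,"wy":0,"wz":0,"fingers":0.2}
  force: 40

```text
clock: 19.25
tool_pos: [0.5468, -0.3793, 0.0538]
eef_rot: [1.0, -0.0, 0.002, 0.001]
contact_force: [0.8, -0.4, 0.4]
opening: 0.597
```

```bash
python3 go.py .5465 -.3785 .022
```

```text
t 19.25 p [ 0.5468 -0.3793  0.0538] yaw -0.01 tz [ 0.004 -0.003 -1.   ] F [ 0.8 -0.4  0.4] open 52.5 q [ 0.57  0.97 -0.07  1.56  0.11  0.61  0.45]
units total [-0.0005 -0.0011  0.0397] rows min 0.5090237381302365
turn to yaw0 [ 0.0009 -0.0012 -0.0001]
```

>>> apply_moves:
  series:
    - {"x":0,"y":-0.001,"z":0.014,"wx":0.001,"wy":-0.001,"wz":0,"fingers":0.2}
    - {"x":0,"y":0,"z":0.014,"wx":0,"wy":0,"wz":0,"fingers":0.2}
    - {"x":0,"y":0,"z":0.011,"wx":0,"wy":0,"wz":0,"fingers":0.2}
    - {"x":0,"y":0,"z":0,"wx":0,"wy":0,"wz":0,"fingers":0.2}
    - {"x":0,"y":0,"z":0,"wx":0,"wy":0,"wz":0,"fingers":0.2}
  force: 40

```text
clock: 19.88
tool_pos: [0.547, -0.3786, 0.0204]
eef_rot: [1.0, -0.0, 0.0, -0.0]
contact_force: [-0.3, -0.5, -0.2]
opening: 0.602
```

```bash
python3 go.py .5465 -.3785 .022
```

```text
t 19.88 p [ 0.547  -0.3786  0.0204] yaw -0.01 tz [ 0.001  0.    -1.   ] F [-0.3 -0.5 -0.2] open 53.0 q [ 0.57  1.02 -0.07  1.56  0.11  0.56  0.44]
units total [-0.0007 -0.0001 -0.002 ] rows min 0.02676790527378815
turn to yaw0 [-0.0001 -0.0002 -0.0001]
```

>>> apply_moves:
  series:
    - {"x":0,"y":0,"z":-0.002,"wx":0,"wy":0,"wz":0,"fingers":-0.7}
    - {"x":0,"y":0,"z":0,"wx":0,"wy":0,"wz":0,"fingers":-0.7}
    - {"x":0,"y":0,"z":0,"wx":0,"wy":0,"wz":0,"fingers":-0.7}
    - {"x":0,"y":0,"z":0,"wx":0,"wy":0,"wz":0,"fingers":-0.7}
    - {"x":0,"y":0,"z":0,"wx":0,"wy":0,"wz":0,"fingers":-0.7}
    - {"x":0,"y":0,"z":0,"wx":0,"wy":0,"wz":0,"fingers":-0.7}
  force: 45

```text
clock: 20.62
tool_pos: [0.5476, -0.3789, 0.023]
eef_rot: [1.0, -0.0, 0.001, 0.0]
contact_force: [0.6, -0.5, -1.2]
opening: 0.306
```

```bash
python3 go.py .362 .295 .16
```

```text
t 20.62 p [ 0.5476 -0.3789  0.023 ] yaw -0.02 tz [ 0.002 -0.001 -1.   ] F [ 0.6 -0.5 -1.2] open 26.9 q [ 0.57  1.02 -0.07  1.56  0.11  0.56  0.44]
units total [-0.2319 -0.8422 -0.1721] rows min 11.396648459641858
turn to yaw0 [ 0.0002 -0.0006 -0.0001]
```

>>> apply_moves:
  series:
    - {"x":0,"y":0,"z":-0.02,"wx":0,"wy":0,"wz":0,"fingers":-0.7}
    - {"x":0,"y":0,"z":-0.05,"wx":0,"wy":0,"wz":0,"fingers":-0.7}
    - {"x":-0.003,"y":-0.01,"z":-0.06,"wx":0,"wy":0,"wz":0,"fingers":-0.7}
    - {"x":-0.009,"y":-0.03,"z":-0.04,"wx":0,"wy":0,"wz":0,"fingers":-0.7}
    - {"x":-0.014,"y":-0.053,"z":-0.01,"wx":0,"wy":0,"wz":0,"fingers":-0.7}
    - {"x":-0.014,"y":-0.053,"z":0,"wx":0,"wy":0,"wz":0,"fingers":-0.7}
    - {"x":-0.014,"y":-0.053,"z":0,"wx":0,"wy":0,"wz":0,"fingers":-0.7}
    - {"x":-0.014,"y":-0.053,"z":0,"wx":0,"wy":0,"wz":0,"fingers":-0.7}
  force: 45

```text
clock: 21.62
tool_pos: [0.4919, -0.176, 0.177]
eef_rot: [1.0, -0.004, 0.004, 0.002]
contact_force: [0.1, 0.0, -3.5]
opening: 0.304
```

>>> apply_moves:
  series:
    - {"x":-0.014,"y":-0.053,"z":0,"wx":0,"wy":0,"wz":0,"fingers":-0.7}
    - {"x":-0.014,"y":-0.053,"z":0,"wx":0,"wy":0,"wz":0,"fingers":-0.7}
    - {"x":-0.014,"y":-0.053,"z":0,"wx":0,"wy":0,"wz":0,"fingers":-0.7}
    - {"x":-0.014,"y":-0.053,"z":0,"wx":0,"wy":0,"wz":0,"fingers":-0.7}
    - {"x":-0.014,"y":-0.053,"z":0,"wx":0,"wy":0,"wz":0,"fingers":-0.7}
    - {"x":-0.014,"y":-0.053,"z":0,"wx":0,"wy":0,"wz":0,"fingers":-0.7}

```text
clock: 22.38
tool_pos: [0.4256, 0.0875, 0.1811]
eef_rot: [1.0, -0.004, 0.008, 0.001]
contact_force: [1.1, -0.8, -3.2]
opening: 0.302
```

```bash
python3 go.py .3644 .2944 .12
```

```text
t 22.38 p [0.4256 0.0875 0.1811] yaw -0.49 tz [ 0.017 -0.002 -1.   ] F [ 1.1 -0.8 -3.2] open 26.6 q [-0.34  0.55  0.04  2.2  -0.04  0.37 -0.28]
units total [-0.08   -0.2581  0.0745] rows min 3.5876754779037294
turn to yaw0 [ 0.0006 -0.0053 -0.0027]
```

>>> apply_moves:
  series:
    - {"x":-0.016,"y":-0.05,"z":0,"wx":0,"wy":-0.005,"wz":-0.003,"fingers":-0.7}
    - {"x":-0.016,"y":-0.05,"z":0,"wx":0,"wy":0,"wz":0,"fingers":-0.7}
    - {"x":-0.016,"y":-0.05,"z":0,"wx":0,"wy":0,"wz":0,"fingers":-0.7}
    - {"x":-0.015,"y":-0.045,"z":0.01,"wx":0,"wy":0,"wz":0,"fingers":-0.7}
    - {"x":-0.01,"y":-0.03,"z":0.02,"wx":0,"wy":0,"wz":0,"fingers":-0.7}
    - {"x":-0.004,"y":-0.012,"z":0.02,"wx":0,"wy":0,"wz":0,"fingers":-0.7}
    - {"x":0,"y":0,"z":0.015,"wx":0,"wy":0,"wz":0,"fingers":-0.7}
    - {"x":0,"y":0,"z":0,"wx":0,"wy":0,"wz":0,"fingers":-0.7}
  force: 45

```text
clock: 23.38
tool_pos: [0.363, 0.2881, 0.1328]
eef_rot: [1.0, 0.003, 0.004, -0.004]
contact_force: [0.1, 0.2, -2.8]
opening: 0.302
```

```bash
python3 go.py .3644 .2944 .067
```

```text
t 23.38 p [0.363  0.2881 0.1328] yaw 0.4 tz [ 0.009  0.007 -1.   ] F [ 0.1  0.2 -2.8] open 26.6 q [-0.81  0.68  0.07  2.16 -0.15  0.3  -0.61]
units total [ 0.001  -0.0073  0.0823] rows min 1.0578224663832199
turn to yaw0 [-0.0022 -0.0027  0.0022]
```

>>> apply_moves:
  series:
    - {"x":0.001,"y":-0.007,"z":0.01,"wx":-0.002,"wy":-0.003,"wz":0.002,"fingers":-0.7}
    - {"x":0,"y":0,"z":0.02,"wx":0,"wy":0,"wz":0,"fingers":-0.7}
    - {"x":0,"y":0,"z":0.02,"wx":0,"wy":0,"wz":0,"fingers":-0.7}
    - {"x":0,"y":0,"z":0.015,"wx":0,"wy":0,"wz":0,"fingers":-0.7}
    - {"x":0,"y":0,"z":0.004,"wx":0,"wy":0,"wz":0,"fingers":-0.7}
    - {"x":0,"y":0,"z":0,"wx":0,"wy":0,"wz":0,"fingers":-0.7}
  force: 45

```text
clock: 24.12
tool_pos: [0.3683, 0.2923, 0.0764]
eef_rot: [1.0, -0.004, 0.001, -0.001]
contact_force: [1.0, 0.6, -3.2]
opening: 0.304
```

```bash
python3 look.py rs2 36 .3644 .2944 .05;  python3 go.py .3644 .2944 .067
```

```text
top [237.4 321.6]
scene [289.3 171.7]
t 24.23 p [0.3684 0.2924 0.0767] yaw -0.47 tz [ 0.002  0.002 -1.   ] F [-0.6 -0.1 -2.4] open 27.1 q [-0.8   0.8   0.04  2.16 -0.16  0.19 -0.61]
units total [-0.0051 -0.0024  0.0334] rows min 0.43320470249728465
turn to yaw0 [-0.0005 -0.0008 -0.0026]
t 24.23 p [0.3684 0.2924 0.0767] yaw -0.47 tz [ 0.002  0.002 -1.   ] F [-0.6 -0.1 -2.4] open 27.1 q [-0.8   0.8   0.04  2.16 -0.16  0.19 -0.61]
units total [-0.005  -0.0024  0.0121] rows min 0.17082705908408657
turn to yaw0 [-0.0005 -0.0008 -0.0026]
```

View pics/rs2.png

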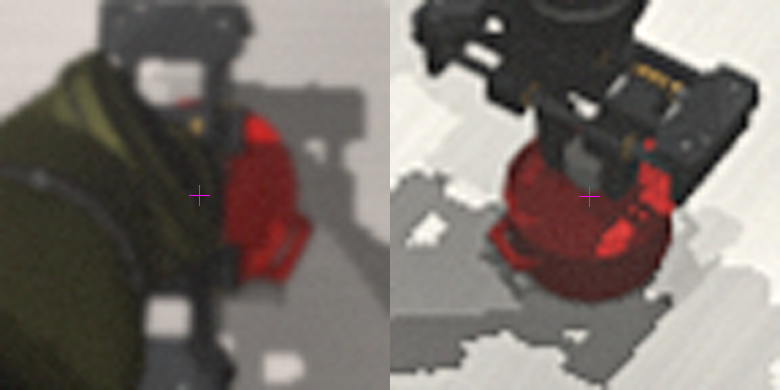

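The lid is level and some 10 mm above the rim, 4–5 mm off centre. Correct xy, then lower.

>>> apply_moves:
  series:
    - {"x":-0.005,"y":-0.002,"z":0,"wx":0,"wy":-0.001,"wz":-0.002,"fingers":-0.7}
    - {"x":0,"y":0,"z":0,"wx":0,"wy":0,"wz":0,"fingers":-0.7}
    - {"x":0,"y":0,"z":0.003,"wx":0,"wy":0,"wz":0,"fingers":-0.7}
    - {"x":0,"y":0,"z":0,"wx":0,"wy":0,"wz":0,"fingers":-0.7}
  force: 45

```text
clock: 24.72
tool_pos: [0.3643, 0.2948, 0.0751]
eef_rot: [1.0, -0.0, 0.0, -0.002]
contact_force: [0.4, 0.3, -3.7]
opening: 0.304
```

```bash
python3 go.py .3644 .2944 .067
```

```text
t 24.73 p [0.3643 0.2948 0.0751] yaw -0.05 tz [ 0.     0.003 -1.   ] F [ 0.4  0.3 -3.7] open 26.7 q [-0.8   0.8   0.04  2.16 -0.16  0.18 -0.61]
units total [0.0001 0.0005 0.0101] rows min 0.1299057767709368
turn to yaw0 [-0.001  -0.0001 -0.0003]
```

>>> apply_moves:
  series:
    - {"x":0,"y":0,"z":0.003,"wx":-0.001,"wy":0,"wz":0,"fingers":-0.7}
    - {"x":0,"y":0,"z":0.003,"wx":0,"wy":0,"wz":0,"fingers":-0.7}
    - {"x":0,"y":0,"z":0.003,"wx":0,"wy":0,"wz":0,"fingers":-0.7}
    - {"x":0,"y":0,"z":0.002,"wx":0,"wy":0,"wz":0,"fingers":-0.7}
    - {"x":0,"y":0,"z":0.001,"wx":0,"wy":0,"wz":0,"fingers":-0.7}
    - {"x":0,"y":0,"z":0,"wx":0,"wy":0,"wz":0,"fingers":-0.7}
  force: 45

```text
clock: 25.48
tool_pos: [0.3645, 0.2949, 0.0671]
eef_rot: [1.0, -0.001, 0.001, -0.001]
contact_force: [-0.0, -0.5, -2.3]
opening: 0.304
```

```bash
python3 go.py .3644 .2944 .067
```

```text
t 25.48 p [0.3645 0.2949 0.0671] yaw -0.07 tz [ 0.001  0.001 -1.   ] F [-0.  -0.5 -2.3] open 26.8 q [-0.8   0.82  0.04  2.16 -0.16  0.16 -0.62]
units total [-0.0001  0.0006  0.0001] rows min 0.007449982536140171
turn to yaw0 [-0.0003 -0.0005 -0.0004]
```

>>> apply_moves:
  series:
    - {"x":0,"y":0,"z":0.003,"wx":0,"wy":0,"wz":0,"fingers":-0.7}
    - {"x":0,"y":0,"z":0.001,"wx":0,"wy":0,"wz":0,"fingers":-0.7}
  force: 20

```text
clock: 25.72
tool_pos: [0.3645, 0.295, 0.0663]
eef_rot: [1.0, -0.001, 0.001, -0.001]
contact_force: [-1.6, -0.8, 5.0]
opening: 0.312
```

```bash
python3 go.py .3644 .2944 .067
```

```text
t 25.73 p [0.3645 0.295  0.0663] yaw -0.08 tz [ 0.003  0.003 -1.   ] F [-1.6 -0.8  5. ] open 27.4 q [-0.8   0.82  0.03  2.17 -0.16  0.16 -0.61]
units total [-0.0002  0.0007 -0.0008] rows min 0.01424753092280716
turn to yaw0 [-0.0009 -0.0008 -0.0004]
```

Contact at home height (+8 N swing). Release and rise.

>>> apply_moves:
  series:
    - {"x":0,"y":0,"z":0,"wx":0,"wy":0,"wz":0,"fingers":0}
    - {"x":0,"y":0,"z":0,"wx":0,"wy":0,"wz":0,"fingers":0.2}
    - {"x":0,"y":0,"z":0,"wx":0,"wy":0,"wz":0,"fingers":0.2}
    - {"x":0,"y":0,"z":0,"wx":0,"wy":0,"wz":0,"fingers":0.2}
    - {"x":0,"y":0,"z":-0.02,"wx":0,"wy":0,"wz":0,"fingers":0.2}
    - {"x":0,"y":0,"z":-0.05,"wx":0,"wy":0,"wz":0,"fingers":0.2}
    - {"x":0,"y":0,"z":-0.05,"wx":0,"wy":0,"wz":0,"fingers":0.2}
    - {"x":0,"y":0,"z":-0.02,"wx":0,"wy":0,"wz":0,"fingers":0.2}
  force: 40

```text
clock: 26.72
tool_pos: [0.3639, 0.2942, 0.1794]
eef_rot: [1.0, -0.001, -0.0, -0.0]
contact_force: [0.0, 0.8, -0.7]
opening: 0.602
```

```bash
python3 chk.py .3644 .2944 .05 .480 -.108 .1
```

```text
knob [0.3624 0.294 ] 0.0856 want z 0.087 52
tilt deg [0.26 0.11] 492 z by octant [np.float64(0.0563), np.float64(0.0561), np.float64(0.0562), np.float64(0.0562), np.float64(0.0576), np.float64(0.0566), np.float64(0.0546), np.float64(0.0573)]
t 26.77 p [0.3644 0.2946 0.1805] yaw -0.1 tz [ 0.001  0.002 -1.   ] F [1.2 0.1 2. ] open 53.1 q [-0.85  0.59  0.11  2.1  -0.14  0.46 -0.63]
units total [0.1453 0.5031 0.1   ] rows min 6.824447775250939
turn to yaw0 [-0.0005 -0.0004 -0.0005]
```

>>> apply_moves:
  series:
    - {"x":0.012,"y":0.045,"z":0,"wx":0,"wy":0,"wz":0,"fingers":0.2}
    - {"x":0.016,"y":0.055,"z":0,"wx":0,"wy":0,"wz":0,"fingers":0.2}
    - {"x":0.016,"y":0.055,"z":0,"wx":0,"wy":0,"wz":0,"fingers":0.2}
    - {"x":0.016,"y":0.055,"z":0,"wx":0,"wy":0,"wz":0,"fingers":0.2}
    - {"x":0.016,"y":0.055,"z":0,"wx":0,"wy":0,"wz":0,"fingers":0.2}
    - {"x":0.016,"y":0.055,"z":0,"wx":0,"wy":0,"wz":0,"fingers":0.2}
    - {"x":0.016,"y":0.055,"z":0,"wx":0,"wy":0,"wz":0,"fingers":0.2}
    - {"x":0.016,"y":0.055,"z":0,"wx":0,"wy":0,"wz":0,"fingers":0.2}
  force: 40

```text
clock: 27.78
tool_pos: [0.4664, -0.054, 0.1753]
eef_rot: [1.0, 0.005, -0.0, -0.003]
contact_force: [1.4, -0.4, 0.9]
opening: 0.598
```

>>> apply_moves:
  series:
    - {"x":0.012,"y":0.04,"z":0.02,"wx":0,"wy":0,"wz":0,"fingers":0.2}
    - {"x":0,"y":0,"z":0.04,"wx":0,"wy":0,"wz":0,"fingers":0.2}
    - {"x":0,"y":0,"z":0.03,"wx":0,"wy":0,"wz":0,"fingers":0.2}
    - {"x":0,"y":0,"z":0,"wx":0,"wy":0,"wz":0,"fingers":0.2}

```text
clock: 28.28
tool_pos: [0.4767, -0.0923, 0.0989]
eef_rot: [1.0, -0.0, -0.0, -0.002]
contact_force: [0.3, 0.1, 0.3]
opening: 0.599
```

```bash
python3 go.py .4798 -.1082 .022
```

```text
t 28.27 p [ 0.4767 -0.0923  0.0989] yaw -0.0 tz [-0.001  0.004 -1.   ] F [0.3 0.1 0.3] open 52.7 q [ 0.11  0.76 -0.02  2.1   0.04  0.29  0.06]
units total [0.004  0.0203 0.0961] rows min 1.2579781663034142
turn to yaw0 [-0.0013  0.0002 -0.    ]
```

>>> apply_moves:
  series:
    - {"x":0.003,"y":0.015,"z":0,"wx":-0.001,"wy":0,"wz":0,"fingers":0.2}
    - {"x":0.001,"y":0.005,"z":0.01,"wx":0,"wy":0,"wz":0,"fingers":0.2}
    - {"x":0,"y":0,"z":0.025,"wx":0,"wy":0,"wz":0,"fingers":0.2}
    - {"x":0,"y":0,"z":0.02,"wx":0,"wy":0,"wz":0,"fingers":0.2}
    - {"x":0,"y":0,"z":0,"wx":0,"wy":0,"wz":0,"fingers":0.2}
  force: 40

```text
clock: 28.9
tool_pos: [0.4826, -0.1106, 0.0559]
eef_rot: [1.0, -0.0, 0.003, 0.0]
contact_force: [-0.3, 0.5, -0.1]
opening: 0.597
```

```bash
python3 go.py .4798 -.1082 .022
```

```text
t 28.9 p [ 0.4826 -0.1106  0.0559] yaw -0.04 tz [ 0.006 -0.    -1.   ] F [-0.3  0.5 -0.1] open 52.5 q [ 0.14  0.85 -0.02  2.09  0.06  0.2   0.07]
units total [-0.0038 -0.003   0.0424] rows min 0.5460293138423455
turn to yaw0 [ 0.0001 -0.0018 -0.0002]
```

>>> apply_moves:
  series:
    - {"x":-0.004,"y":-0.003,"z":0.01,"wx":0,"wy":-0.002,"wz":0,"fingers":0.2}
    - {"x":0,"y":0,"z":0.015,"wx":0,"wy":0,"wz":0,"fingers":0.2}
    - {"x":0,"y":0,"z":0.013,"wx":0,"wy":0,"wz":0,"fingers":0.2}
    - {"x":0,"y":0,"z":0.003,"wx":0,"wy":0,"wz":0,"fingers":0.2}
    - {"x":0,"y":0,"z":0,"wx":0,"wy":0,"wz":0,"fingers":0.2}
  force: 40

```text
clock: 29.52
tool_pos: [0.4803, -0.1082, 0.0221]
eef_rot: [1.0, -0.0, 0.001, 0.0]
contact_force: [0.7, -0.3, -0.5]
opening: 0.601
```

```bash
python3 go.py .4798 -.1082 .022
```

```text
t 29.52 p [ 0.4803 -0.1082  0.0221] yaw -0.03 tz [ 0.001 -0.001 -1.   ] F [ 0.7 -0.3 -0.5] open 52.9 q [ 0.13  0.92 -0.01  2.1   0.06  0.12  0.07]
units total [-0.0006  0.      0.0001] rows min 0.008021778706983104
turn to yaw0 [ 0.0002 -0.0004 -0.0002]
```

>>> apply_moves:
  series:
    - {"x":0,"y":0,"z":0,"wx":0,"wy":0,"wz":0,"fingers":-0.7}
    - {"x":0,"y":0,"z":0,"wx":0,"wy":0,"wz":0,"fingers":-0.7}
    - {"x":0,"y":0,"z":0,"wx":0,"wy":0,"wz":0,"fingers":-0.7}
    - {"x":0,"y":0,"z":0,"wx":0,"wy":0,"wz":0,"fingers":-0.7}
    - {"x":0,"y":0,"z":0,"wx":0,"wy":0,"wz":0,"fingers":-0.7}
    - {"x":0,"y":0,"z":0,"wx":0,"wy":0,"wz":0,"fingers":-0.7}
  force: 45

```text
clock: 30.28
tool_pos: [0.4804, -0.1083, 0.0226]
eef_rot: [1.0, -0.0, 0.001, 0.0]
contact_force: [-0.3, 0.2, -1.4]
opening: 0.301
```

```bash
python3 go.py .4790 .0998 .12
```

```text
t 30.27 p [ 0.4804 -0.1083  0.0226] yaw -0.04 tz [ 0.002 -0.001 -1.   ] F [-0.3  0.2 -1.4] open 26.5 q [ 0.13  0.91 -0.01  2.1   0.06  0.12  0.07]
units total [-0.0017 -0.2601 -0.122 ] rows min 3.676900996041456
turn to yaw0 [ 0.0002 -0.0006 -0.0002]
```

>>> apply_moves:
  series:
    - {"x":0,"y":0,"z":-0.01,"wx":0,"wy":0,"wz":0,"fingers":-0.7}
    - {"x":0,"y":0,"z":-0.04,"wx":0,"wy":0,"wz":0,"fingers":-0.7}
    - {"x":0,"y":-0.01,"z":-0.05,"wx":0,"wy":0,"wz":0,"fingers":-0.7}
    - {"x":0,"y":-0.04,"z":-0.03,"wx":0,"wy":0,"wz":0,"fingers":-0.7}
    - {"x":0,"y":-0.05,"z":0,"wx":0,"wy":0,"wz":0,"fingers":-0.7}
    - {"x":0,"y":-0.05,"z":0,"wx":0,"wy":0,"wz":0,"fingers":-0.7}
    - {"x":0,"y":-0.05,"z":0,"wx":0,"wy":0,"wz":0,"fingers":-0.7}
    - {"x":0,"y":-0.035,"z":0,"wx":0,"wy":0,"wz":0,"fingers":-0.7}
  force: 45

```text
clock: 31.28
tool_pos: [0.4796, 0.082, 0.1319]
eef_rot: [1.0, -0.004, 0.001, 0.001]
contact_force: [0.2, -0.7, -3.5]
opening: 0.299
```

```bash
python3 go.py .4789 .0996 .11
```

```text
t 31.27 p [0.4796 0.082  0.1319] yaw -0.48 tz [ 0.001 -0.001 -1.   ] F [ 0.2 -0.7 -3.5] open 26.3 q [-0.29  0.7   0.04  2.08 -0.06  0.36 -0.21]
units total [-0.0011 -0.0221  0.0274] rows min 0.45033058728259573
turn to yaw0 [ 0.0003 -0.0005 -0.0027]
```

>>> apply_moves:
  series:
    - {"x":0,"y":-0.015,"z":0,"wx":0,"wy":0,"wz":-0.003,"fingers":-0.7}
    - {"x":0,"y":-0.006,"z":0,"wx":0,"wy":0,"wz":0,"fingers":-0.7}
    - {"x":0,"y":0,"z":0.015,"wx":0,"wy":0,"wz":0,"fingers":-0.7}
    - {"x":0,"y":0,"z":0.02,"wx":0,"wy":0,"wz":0,"fingers":-0.7}
    - {"x":0,"y":0,"z":0.015,"wx":0,"wy":0,"wz":0,"fingers":-0.7}
    - {"x":0,"y":0,"z":0,"wx":0,"wy":0,"wz":0,"fingers":-0.7}
    - {"x":0,"y":0,"z":0,"wx":0,"wy":0,"wz":0,"fingers":-0.7}
  force: 45

```text
clock: 32.15
tool_pos: [0.4789, 0.0948, 0.0895]
eef_rot: [1.0, -0.001, -0.0, 0.002]
contact_force: [0.4, 0.2, -3.6]
opening: 0.299
```

```bash
python3 go.py .4789 .0996 .0766
```

```text
t 32.15 p [0.4789 0.0948 0.0895] yaw -0.16 tz [-0.001 -0.004 -1.   ] F [ 0.4  0.2 -3.6] open 26.3 q [-0.31  0.78  0.03  2.1  -0.07  0.27 -0.22]
units total [-0.     -0.0061  0.0161] rows min 0.2202880101903012
turn to yaw0 [ 0.0014  0.0002 -0.0009]
```

>>> apply_moves:
  series:
    - {"x":0,"y":-0.006,"z":0,"wx":0.0015,"wy":0,"wz":-0.001,"fingers":-0.7}
    - {"x":0,"y":0,"z":0.004,"wx":0,"wy":0,"wz":0,"fingers":-0.7}
    - {"x":0,"y":0,"z":0.004,"wx":0,"wy":0,"wz":0,"fingers":-0.7}
    - {"x":0,"y":0,"z":0,"wx":0,"wy":0,"wz":0,"fingers":-0.7}
  force: 45

```text
clock: 32.65
tool_pos: [0.4796, 0.1002, 0.0836]
eef_rot: [1.0, 0.0, 0.001, -0.001]
contact_force: [0.1, -0.4, -3.3]
opening: 0.304
```

```bash
python3 go.py .4789 .0996 .0766
```

```text
t 32.65 p [0.4796 0.1002 0.0836] yaw 0.04 tz [ 0.001  0.001 -1.   ] F [ 0.1 -0.4 -3.3] open 26.7 q [-0.31  0.79  0.02  2.1  -0.07  0.25 -0.22]
units total [-0.0009  0.0007  0.0087] rows min 0.11273586112678977
turn to yaw0 [-0.0004 -0.0004  0.0002]
```

>>> apply_moves:
  series:
    - {"x":-0.001,"y":0.001,"z":0.002,"wx":0,"wy":0,"wz":0,"fingers":-0.7}
    - {"x":0,"y":0,"z":0.003,"wx":0,"wy":0,"wz":0,"fingers":-0.7}
    - {"x":0,"y":0,"z":0.003,"wx":0,"wy":0,"wz":0,"fingers":-0.7}
    - {"x":0,"y":0,"z":0.001,"wx":0,"wy":0,"wz":0,"fingers":-0.7}
    - {"x":0,"y":0,"z":0.001,"wx":0,"wy":0,"wz":0,"fingers":-0.7}
    - {"x":0,"y":0,"z":0,"wx":0,"wy":0,"wz":0,"fingers":-0.7}
  force: 45

```text
clock: 33.4
tool_pos: [0.4789, 0.0993, 0.0767]
eef_rot: [1.0, 0.0, 0.001, -0.001]
contact_force: [0.2, 0.1, -3.5]
opening: 0.307
```

```bash
python3 go.py .4789 .0996 .0766
```

```text
t 33.4 p [0.4789 0.0993 0.0767] yaw 0.03 tz [ 0.002  0.002 -1.   ] F [ 0.2  0.1 -3.5] open 27.0 q [-0.31  0.8   0.02  2.1  -0.07  0.23 -0.22]
units total [ 0.     -0.0004  0.0001] rows min 0.0046216461048842585
turn to yaw0 [-0.0005 -0.0008  0.0002]
```

>>> apply_moves:
  series:
    - {"x":0,"y":0,"z":0.003,"wx":0,"wy":0,"wz":0,"fingers":-0.7}
    - {"x":0,"y":0,"z":0.002,"wx":0,"wy":0,"wz":0,"fingers":-0.7}
  force: 20

```text
clock: 33.65
tool_pos: [0.479, 0.0993, 0.076]
eef_rot: [1.0, 0.0, 0.002, -0.001]
contact_force: [-3.1, 0.1, 17.5]
opening: 0.308
```

```bash
python3 go.py .4789 .0996 .0766
```

```text
t 33.65 p [0.479  0.0993 0.076 ] yaw 0.02 tz [ 0.004  0.002 -1.   ] F [-3.1  0.1 17.5] open 27.1 q [-0.31  0.81  0.02  2.11 -0.07  0.23 -0.22]
units total [-0.0001 -0.0003 -0.0008] rows min 0.010794669331950632
turn to yaw0 [-0.0008 -0.0014  0.0001]
```

Contact. Release, rise, and swing aside for a clear view.

>>> apply_moves:
  series:
    - {"x":0,"y":0,"z":-0.001,"wx":0,"wy":0,"wz":0,"fingers":0}
    - {"x":0,"y":0,"z":0,"wx":0,"wy":0,"wz":0,"fingers":0.2}
    - {"x":0,"y":0,"z":0,"wx":0,"wy":0,"wz":0,"fingers":0.2}
    - {"x":0,"y":0,"z":0,"wx":0,"wy":0,"wz":0,"fingers":0.2}
    - {"x":0,"y":0,"z":-0.02,"wx":0,"wy":0,"wz":0,"fingers":0.2}
    - {"x":0,"y":0,"z":-0.06,"wx":0,"wy":0,"wz":0,"fingers":0.2}
    - {"x":0,"y":0,"z":-0.07,"wx":0,"wy":0,"wz":0,"fingers":0.2}
    - {"x":0,"y":0,"z":-0.05,"wx":0,"wy":0,"wz":0,"fingers":0.2}
  force: 40

```text
clock: 34.65
tool_pos: [0.4772, 0.0986, 0.2415]
eef_rot: [1.0, 0.0, 0.0, -0.001]
contact_force: [-0.0, 0.4, -0.3]
opening: 0.6
```

>>> apply_moves:
  series:
    - {"x":0,"y":0.06,"z":0,"wx":0,"wy":0,"wz":0,"fingers":0.2}
    - {"x":0,"y":0.06,"z":0,"wx":0,"wy":0,"wz":0,"fingers":0.2}
    - {"x":0,"y":0.06,"z":0,"wx":0,"wy":0,"wz":0,"fingers":0.2}
    - {"x":0,"y":0.04,"z":0,"wx":0,"wy":0,"wz":0,"fingers":0.2}
    - {"x":0,"y":0,"z":0,"wx":0,"wy":0,"wz":0,"fingers":0.2}

```text
clock: 35.28
tool_pos: [0.48, -0.081, 0.2498]
eef_rot: [1.0, 0.002, 0.008, -0.002]
contact_force: [-0.6, -0.1, 1.1]
opening: 0.604
```

```bash
for a in ".4789 .0996 .06" ".665 .158 .05" ".3834 -.2963 .06" ".3644 .2944 .05"; do python3 chk.py $a .5 0 .2; done
python3 - <<'E'
from h import *
im,d=snapshot('scene');save('scene_end',im)
a=np.load('scene0.npz')
W=world('scene',d)
for n,c in dict(jar=(.757,-.013),mill=(.527,.575)).items():
    for w in(a['w'],W):
        P=w.reshape(-1,3);P=P[(np.hypot(*(P[:,:2]-c).T)<.06)&(P[:,2]>.06)];print(n,P.mean(0).round(4),len(P))
E
```

```text
knob [0.4788 0.0986] 0.0972 want z 0.097 59
tilt deg [-0.35  0.07] 901 z by octant [np.float64(0.0653), np.float64(0.0661), np.float64(0.0666), np.float64(0.0667), np.float64(0.0667), np.float64(0.0664), np.float64(0.0663), np.float64(0.067)]
t 35.33 p [ 0.4801 -0.0793  0.2498] yaw 0.32 tz [ 0.015  0.004 -1.   ] F [ 0.1 -0.5 -0.8] open 52.4 q [ 0.05  0.49  0.04  1.98 -0.04  0.66  0.12]
units total [ 0.0244 -0.0986  0.0631] rows min 1.530875184278817
turn to yaw0 [-0.0014 -0.0049  0.0018]
knob [0.6636 0.1572] 0.0866 want z 0.087 63
tilt deg [-0.01  0.11] 663 z by octant [np.float64(0.0564), np.float64(0.0574), np.float64(0.0554), np.float64(0.0559), np.float64(0.0571), np.float64(0.0559), np.float64(0.0559), np.float64(0.0563)]
t 35.38 p [ 0.4803 -0.0777  0.2496] yaw 0.47 tz [ 0.015  0.005 -1.   ] F [ 0.1  0.1 -0.5] open 53.0 q [ 0.05  0.49  0.04  1.98 -0.04  0.66  0.12]
units total [ 0.0245 -0.0966  0.0628] rows min 1.508197602654306
turn to yaw0 [-0.0017 -0.0048  0.0026]
knob [ 0.3827 -0.2966] 0.0959 want z 0.097 68
tilt deg [0.27 0.24] 1410 z by octant [np.float64(0.0666), np.float
[... 302 characters left out ...]
55  0.0626] rows min 1.4944872305138546
turn to yaw0 [-0.0018 -0.0048  0.0032]
knob [0.364  0.2917] 0.086 want z 0.087 52
tilt deg [-0.78 -0.16] 510 z by octant [np.float64(0.0574), np.float64(0.0561), np.float64(0.0567), np.float64(0.0551), np.float64(0.0559), np.float64(0.0565), np.float64(0.0574), np.float64(0.056)]
t 35.48 p [ 0.4805 -0.0764  0.2492] yaw 0.63 tz [ 0.015  0.006 -1.   ] F [0.5 0.3 0.6] open 53.2 q [ 0.04  0.49  0.04  1.98 -0.04  0.66  0.12]
units total [ 0.0245 -0.0949  0.0624] rows min 1.4873354855553274
turn to yaw0 [-0.0018 -0.0047  0.0035]
jar [ 0.7863 -0.0259  0.0941] 573
jar [ 0.7861 -0.0258  0.095 ] 564
mill [0.5431 0.5833 0.1061] 276
mill [0.543  0.5833 0.1061] 278
```

View pics/scene_end.png

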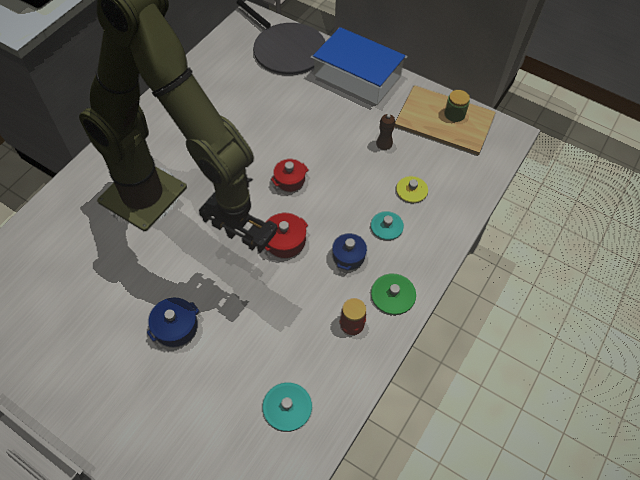

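All four lids sit home: knobs at (289,167), (284,227), (349,244) and (169,315), with the jar, mill and look-alikes unmoved.

```bash
python3 -c "
from plant import *
print(finish_job())"
```

```text
the job is handed in; nothing more can be done
None
```

All four lids are on the casseroles of their own colour and size. I set each one down until it touched the rim, then let go. The job was handed in at about 35.5 s, with the arm clear of everything.

**Lids:** in the last depth check, all four knobs were within about 1 mm of their home height. The lids were level: the fitted tilt was under 0.4° for three. The small red lid read 0.8°, against 0.3° in its first check, and its height was even all round, so I put that down to depth noise.

**Casseroles and bystanders:** the tomato jar and pepper mill read within 1 mm of where they started. The look-alike lids were left alone and look unmoved in the last picture. I didn't measure the casseroles again afterwards, but each lid's knob came out within 3 mm of where its casserole first stood.

**Contact force:** no check failed. The highest force I saw in the readings was about 19 N, a brief press to confirm contact on the large blue lid. I only read forces between moves, so a short peak inside one would not have shown.

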